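# Open the child-resistant cap of the reagent bottle

## Robot

A 6-joint arm with a two-finger parallel gripper is mounted at the origin on a cart in front of the work surface, level with it; the furniture and walls round the work are solid. World frame = base frame: x ahead of the robot, y to its left, z up, the work surface at z = 0. Lengths are in mm, angles in degrees, forces in N, time in s.
With the tool pointing down it reaches from about 300 to 850 mm from the base axis. Payload 4.2 kg.
Tool frame: the origin (TCP) lies on the centre line of the jaws, within the pads' length; the fingertips stand 14 mm ahead of it and the grasp point (between the pads) lies 5 mm behind it; z points along the fingers, y is the direction in which the jaws open and shut (so a half turn about z gives the same grasp; the last joint's range is limited). The gripper opens to 91 mm and grips with 3 to 60 N. Pads are 32 mm wide; open, the fingers measure 118 mm over their backs; the gripper's body (76 mm by 178 mm) begins 60 mm behind the grasp point.
Start: joints at [-1.146, 18.312, 89.639, -0, 72.044, -1.146], TCP at [575.015, 0, 227.976] pointing down, gripper open.
Joint ranges: [-177.97, 177.97], [-48.28, 115.42], [12.27, 149.76], [-77.06, 257.06], [2.81, 150.46], [-146.56, 146.56]. Speed limits (degrees/s): [147.25, 147.25, 180, 180, 180, 180].

## Interface

Orientations are given as [roll, pitch, yaw] about the fixed x, y, z axes, in that order (R = Rz(yaw) Ry(pitch) Rx(roll)).
In Python, from workcell import env gives the robot as it stands.
- The arm moves only by the tool play_rows, never from a script. Its argument "increments" is a list of rows, each a list of 5 numbers: the shift along the world's x, y, z in mm, then the turn about the world's z in degrees, then the closure, from 0 (fully open) to 1 (shut). In form: [[x, y, z, yaw, fingers], ...]. A call has 1 to 20 rows; each row shifts and turns the commanded pose from where the row before left it; what a row does not reach is not made up. A row lasts 1/8 s, in which the tool goes at most 62.5 mm and 10.7 degrees, less where a joint would pass 70% of its speed; a pose out of reach is approached as far as the arm can. A call is refused whole if a number of a shift passes 62.5 or a number of a turn 10.7, either way. A call with a gripper value outside its range is refused whole. The fingers move at their own pace and stop on an object; "newtons" is the grip in N (left out, the last holds). Time passes only in rows, so rows that do not move let the fingers close. It gives the time, the measured TCP pose, the force and the opening at its end, in the units of the state.
- env.state(): the state, without advancing time (a new reading comes with each control period).
- env.grab_frame(name): name is "scene" or "side" or "wrist"; returns the picture (400x640x3 uint8, red, green, blue); there is no depth.
- env.calibration(name): a dict with "fx", "fy", "cx", "cy" (pixels), "R" (3x3) and "t" (3): a world point X has camera coordinates R X + t; the wrist camera has in their place "hand_eye" (4x4, takes a point from camera to tool coordinates, whose origin is the TCP and whose axes are the flange's). Camera axes: x right, y down, z forward; pixel columns grow to the right and rows downward; lengths in mm; the calibration is good to about 2 mm. A picture is of the moment at which its call begins: read the wrist's pose just before it. calibration takes no time and is no camera call.
- env.job_done(): hands the job in, once; it reports no verdict.
The state is a dict: "time_s": time; "qpos": joint angles; "qvel": joint speeds; "effort": joint torques, N m; "ee_pos": TCP position; "ee_rot": TCP orientation; "force": force on the tool from outside, world axes, zero at the start; "torque": the same for the moment, N m; "gripper_width": finger opening in mm.
Only numpy, scipy, OpenCV 4.12 (cv2) and the standard library are available. Lean on these libraries where they do the work, as an engineer would, in place of code of your own. Each camera call takes 0.05 s, during which the arm holds its last target.

## Task

Open the amber reagent bottle in its bench stand: push its child-resistant cap down against the spring, firmly but without crushing the neck, keep it pushed down while you turn it anticlockwise past both teeth of its ratchet until you feel it come up against its end stop, without forcing it, then ease back a touch and lift it off. Set the cap down, open side down, on the floor of the black tray, and leave the jar and the little flask beside the bottle standing where they are.

Things in the scene. Friction and masses are not known exactly. Their poses are not given: they have to be found in the camera images.
- neck (a point): Axis of the amber bottle's neck, at the height where the middle of the locked cap sits, 126 mm above the bench; z up. Neck 37 mm across, with two rigid bayonet tracks (48 mm across) hidden in the cap and a sprung pad in its mouth. The tracks' angle is not shown by any pose: from its start the cap must turn between 1.15 and 1.9 rad to come free, and meets the end wall 0.26 rad later.
- cap_center (a point): Centre of the loose white ribbed cap, half-way up; z up its axis. 60 mm across, 36 mm high, inner diameter 52 mm, raised bar across the top along its x. Two lugs inside hook under tracks on the neck; a spring holds it up with 6 N, and unpressed it turns only until a ratchet tooth stops it. Sideways play 2 mm: grip well centred, 25 N is enough. Over 100 N in all between cap and neck crushes it.
- cap: The same cap; origin at its skirt's lower edge. It passes the teeth only while pushed down more than 4 mm (11 N); a solid stop comes at 7 mm (14 N, then rising steeply): press until the stop is felt, 18 to 20 N. Opens anticlockwise from above: two teeth, then a gap 0.26 rad wide where it is free, then an end wall. Free, it rises 4 mm and lifts straight off (40 mm).
- reagent_bottle: The same bottle, 72 mm across, fixed upright in a steel stand on a grey board 165 x 210 x 6 mm; shoulder ends 98 mm up. Origin on its axis at bench height. A cap let go after 1.0 rad stays hooked: regrasp it, press to the stop again, turn on. To find the gap: turn in small steps until the wall is felt (about 0.5 N m more), go back 0.1 rad, lift; or try gentle lifts.
- tray_floor (a point): Centre of the inner floor of the fixed black tray, 2 mm above the bench; inside 290 mm along this frame's x and 168 mm along its y; walls 6 mm thick and 46 mm high.
- pin_jar_center (a point): Centre of the clear jar with a blue lid that stands loose on the board beside the bottle: 57 mm across, 60 mm high, point half-way up; leave it alone.
- dropper_center (a point): The small slender glass flask with a little yellow oil in it that stands loose on the board beside the bottle: 35 mm across, 89 mm high, point on its axis 35 mm up; leave it alone.
Mind the look-alikes: they are no part of the job. What is shaped like the cap but green is not meant.

How it is judged (in metres and radians):
On the way, in this order (a step that is already met when the one before it is completed fails the run):
1. the cap is pushed down on the neck past its ratchet teeth (z of cap_center in the frame of neck below -0.004 m and horizontal distance between cap_center and neck below 0.006 m), for 0.1 s.
2. the cap is turned free and lifted straight off the neck (z of cap_center in the frame of neck above 0.03 m and angle between cap_center's own z axis and vertical below 0.5 rad), for 0.1 s.
At the end, for the whole second after the job is handed in: The cap rests, released and still, flat and open side down on the tray's floor (tilt under 0.15 rad, centre within 120 mm by 60 mm of the floor's centre along its x and y, 12 to 24 mm above it) (x of cap_center in the frame of tray_floor between -0.12 and 0.12 m and y of cap_center in the frame of tray_floor between -0.06 and 0.06 m and z of cap_center in the frame of tray_floor between 0.012 and 0.024 m and angle between cap_center's own z axis and vertical below 0.15 rad and linear speed of cap below 0.02 m/s); the robot touches nothing.
It fails at once if the neck is crushed: more than 100 N between cap and bottle (contact force between cap and reagent_bottle above 100 N).
It fails at once if the cap is dropped or thrown into the tray (faster than 0.8 m/s within the tray) (z of cap_center in the frame of tray_floor below 0.06 m and horizontal distance between cap_center and tray_floor below 0.16 m and linear speed of cap above 0.8 m/s).
It fails at once if the jar or the flask beside the bottle is shifted more than 20 mm or knocked over (distance of any of pin_jar_center, dropper_center from where it was at the start of the episode above 0.02 m or angle between any of pin_jar_center, dropper_center's own z axis and vertical above 0.5 rad).
It also fails if it takes over 62 s, if anything falls off the work surface, if the arm or the gripper's body presses on something with over 40 N, if the wrist force passes 120 N, or if a joint passes its speed limit or range.

## Working session

There is one attempt and no reset: what is moved stays moved. The work goes in short steps, Python scripts to look and compute and a tool call to move; the robot and the scene stay as the last step left them, time stands still between calls to the robot, and variables do not carry over. Pictures are saved under pics/ and viewed, and the job is handed in when it is done.

Besides the shell and the picture viewer there is one more tool, called after "Request:" as name([rows], argument=value, ...), one row to a line, values as JSON. play_rows: Moves the arm, as the interface text tells. Its arguments: {"type":"object","properties":{"increments":{"type":"array"},"newtons":{"type":"number"}},"required":["increments"]}

```bash
mkdir -p pics; cat > h.py <<'E'
from workcell import env
import numpy as np, cv2
def snap(n,f):
    im=np.array(env.grab_frame(n)); cv2.imwrite('pics/'+f,cv2.cvtColor(im,cv2.COLOR_RGB2BGR)); return im
def cam(n):
    c=env.calibration(n)
    if 'R' in c: return c,np.array(c['R']),np.array(c['t'])
    return c,None,None
def ray(n,u,v):
    c,R,t=cam(n); d=R.T@np.array([(u-c['cx'])/c['fx'],(v-c['cy'])/c['fy'],1]); return -R.T@t,d/np.linalg.norm(d)
def onz(n,u,v,z):
    o,d=ray(n,u,v); return o+d*(z-o[2])/d[2]
def proj(n,X):
    c,R,t=cam(n); p=R@np.array(X,float)+t; return np.array([c['fx']*p[0]/p[2]+c['cx'],c['fy']*p[1]/p[2]+c['cy']])
E
python3 - <<'E'
from h import *
print(env.state())
for n in('scene','side','wrist'): snap(n,n+'0.png'); print(n,env.calibration(n))
E
```

```text
{'time_s': 0.0, 'qpos': array([-1.14512313e+00,  1.83516507e+01,  8.97050469e+01,  4.63555069e-04,
        7.20418421e+01, -1.14505171e+00]), 'qvel': array([ 0.1082004 ,  0.00426622,  0.04352755,  0.18410646, -0.03356368,
        0.08922352]), 'effort': array([-5.01459035e-04, -4.12465632e+01, -2.31973493e+01,  7.28826877e-02,
        4.58198413e-02, -1.41870069e-04]), 'ee_pos': array([5.74541034e+02, 2.03699675e-02, 2.27129352e+02]), 'ee_rot': array([-1.79901489e+02, -2.40981438e-03,  8.99997832e+01]), 'force': array([-0.02248048,  0.24065209,  0.19089677]), 'torque': array([ 0.00579126,  0.01334629, -0.02393691]), 'gripper_width': 91.13013971551557}
scene {'fx': 476.5249252073341, 'fy': 476.5249252073341, 'cx': 319.90504036315826, 'cy': 195.20376493255586, 'R': array([[ 8.96283025e-01, -4.43482481e-01,  1.65246871e-04],
       [-2.33591996e-01, -4.72408690e-01, -8.49861641e-01],
       [ 3.76976813e-01,  7.61677962e-01, -5.27005848e-01]]), 't': array([-447.15457112,  233.58184799, 1069.25254537])}
side {'fx': 386.30008562665864, 'fy': 386.30008562665864, 'cx': 316.8706058340744, 'cy': 201.74469399967208, 'R': array([[ 0.99973003,  0.01009837,  0.02092604],
       [ 0.02237751, -0.66090083, -0.75013955],
       [ 0.00625485,  0.7504053 , -0.66094838]]), 't': array([-506.82023669,   75.56189195, 1160.96345312])}
wrist {'fx': 320.8374551580814, 'fy': 320.8374551580814, 'cx': 315.84566513063777, 'cy': 198.95526611893476, 'hand_eye': array([[-1.50117070e-04, -9.61347707e-01, -2.75337183e-01,
         7.77769180e+01],
       [ 9.99998596e-01, -6.03815907e-04,  1.56302964e-03,
         9.70653828e-01],
       [-1.66886793e-03, -2.75336562e-01,  9.61346448e-01,
        -1.57130888e+02],
       [ 0.00000000e+00,  0.00000000e+00,  0.00000000e+00,
         1.00000000e+00]])}
```

View pics/scene0.png

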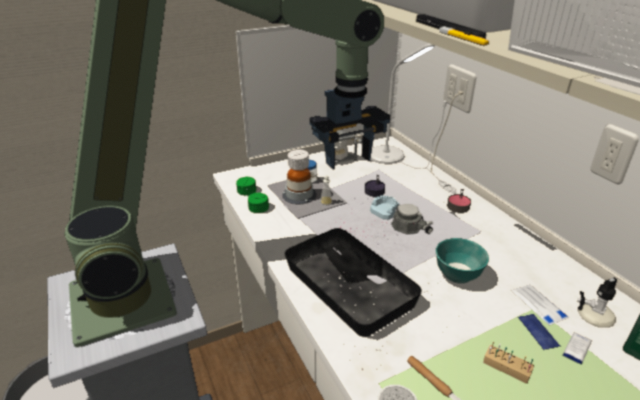

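View pics/side0.png

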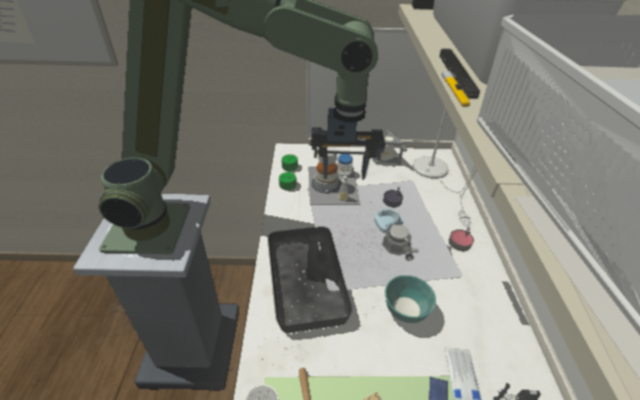

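View pics/wrist0.png

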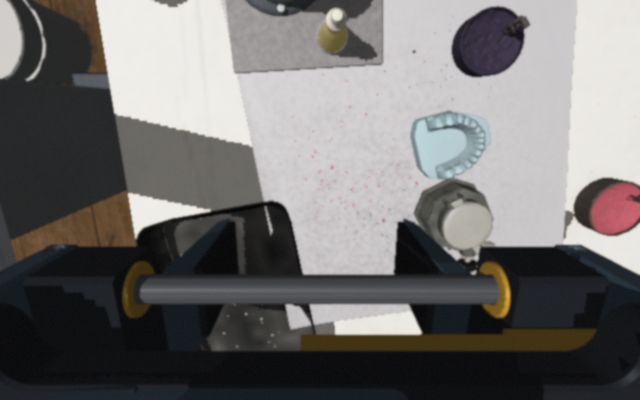

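The scene view shows the bottle with its white cap near (298,158), the jar at (311,170), the flask at (326,192) and the tray around (352,278). In the side view the arm partly hides the cap. I'll zoom in and measure.

```bash
python3 - <<'E'
from h import *
a=cv2.imread('pics/scene0.png')[130:230,220:380]; cv2.imwrite('pics/z1.png',cv2.resize(a,None,fx=5,fy=5,interpolation=cv2.INTER_CUBIC))
a=cv2.imread('pics/side0.png')[130:220,270:420]; cv2.imwrite('pics/z2.png',cv2.resize(a,None,fx=5,fy=5,interpolation=cv2.INTER_CUBIC))
for n,u,v,z in [('scene',298,155,144),('scene',326,200,6),('scene',311,164,66),('side',327,187,6),('side',346,158,66),('scene',286,262,48),('scene',338,231,48),('scene',419,288,48),('scene',365,328,48),('side',269,235,48),('side',330,228,48),('side',349,291,48),('side',277,329,48)]: print(n,u,v,onz(n,u,v,z).round(1))
E
```

```text
scene 298 155 [534.8 213.4 144. ]
scene 326 200 [597.3 158.2   6. ]
scene 311 164 [606.8 280.4  66. ]
side 327 187 [539.2 201.5   6. ]
side 346 158 [603.6 289.1  66. ]
scene 286 262 [362.2 -98.9  48. ]
scene 338 231 [527.8 -45.1  48. ]
scene 419 288 [ 586.3 -306.9   48. ]
scene 365 328 [ 423.1 -352.6   48. ]
side 269 235 [372.7 -68.3  48. ]
side 330 228 [543.9 -35.5  48. ]
side 349 291 [ 587.1 -250.6   48. ]
side 277 329 [ 420.3 -356.7   48. ]
```

View pics/z1.png

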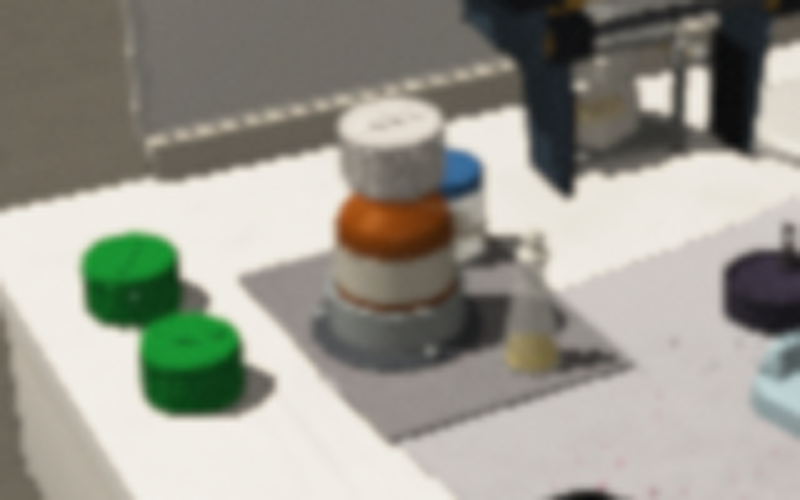

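View pics/z2.png

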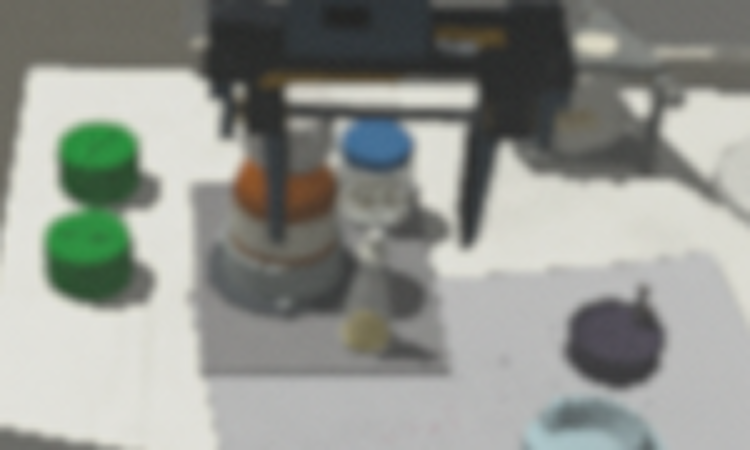

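Request:
play_rows([
  [0,20,40,0,0],
  [-10,40,40,0,0],
  [-10,50,24,0,0],
  [-10,50,0,0,0],
  [-10,50,0,0,0],
  [0,0,0,0,0],
  [0,0,0,0,0],
])

```text
time_s: 1.02
ee_pos: [535.0, 209.6, 331.6]
ee_rot: [-180.0, 0.1, 90.0]
force: [-0.3, 0.2, -0.3]
gripper_width: 91.5
```

```bash
cat >> h.py <<'E'
from scipy.spatial.transform import Rotation as Ro
def wcam():
    s=env.state(); c=env.calibration('wrist'); T=np.eye(4); T[:3,:3]=Ro.from_euler('xyz',s['ee_rot'],degrees=True).as_matrix(); T[:3,3]=s['ee_pos']; return T@np.array(c['hand_eye'])
def wonz(W,u,v,z):
    c=env.calibration('wrist'); d=W[:3,:3]@np.array([(u-c['cx'])/c['fx'],(v-c['cy'])/c['fy'],1]); o=W[:3,3]; return o+d*(z-o[2])/d[2]
E
python3 - <<'E'
from h import *
s=env.state(); print(s['time_s'],s['ee_pos'],s['ee_rot'],s['qpos'])
W=wcam(); np.save('W1.npy',W); snap('wrist','w1.png'); snap('side','s1.png')
snap('scene','sc1.png')
E
```

```text
1.025 [534.95732336 209.56862212 331.63803822] [-1.79974650e+02  5.76415080e-02  9.00182747e+01] [ 2.02711400e+01  1.57623506e+01  7.85585966e+01 -4.54291731e-02
  8.57227899e+01  2.02562835e+01]
```

View pics/w1.png

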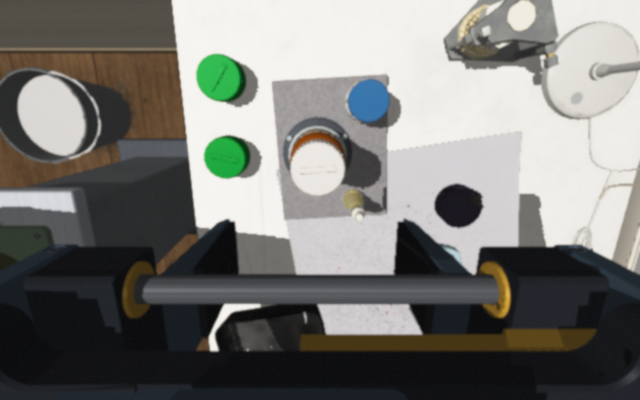

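View pics/s1.png

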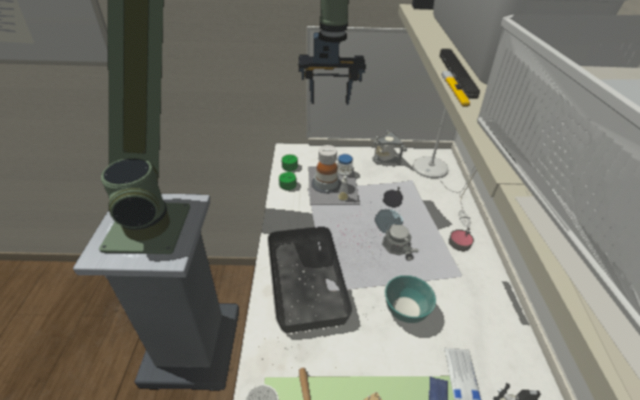

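The wrist view shows the cap's top ellipse near (318,162), the jar at (368,100) and the flask at (356,208). Next I'll measure the cap's top ellipse and triangulate it.

```bash
python3 - <<'E'
from h import *
for f,r,k in [('w1',(100,240,250,410),5),('s1',(130,210,280,390),7),('sc1',(140,220,260,360),7)]:
    a=cv2.imread(f'pics/{f}.png')[r[0]:r[1],r[2]:r[3]]; cv2.imwrite(f'pics/z_{f}.png',cv2.resize(a,None,fx=k,fy=k,interpolation=cv2.INTER_CUBIC))
E
```

```text
(no output)
```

View pics/z_w1.png

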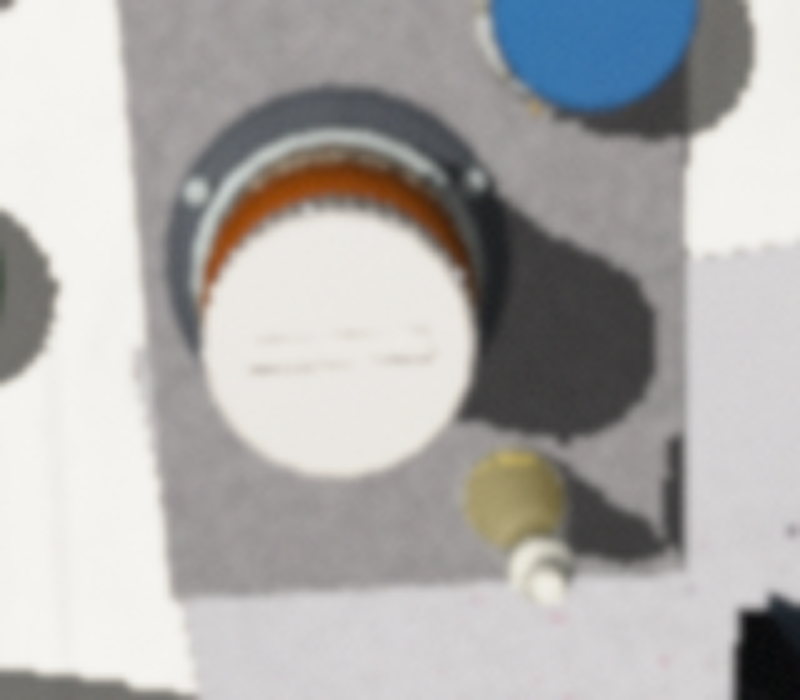

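View pics/z_s1.png

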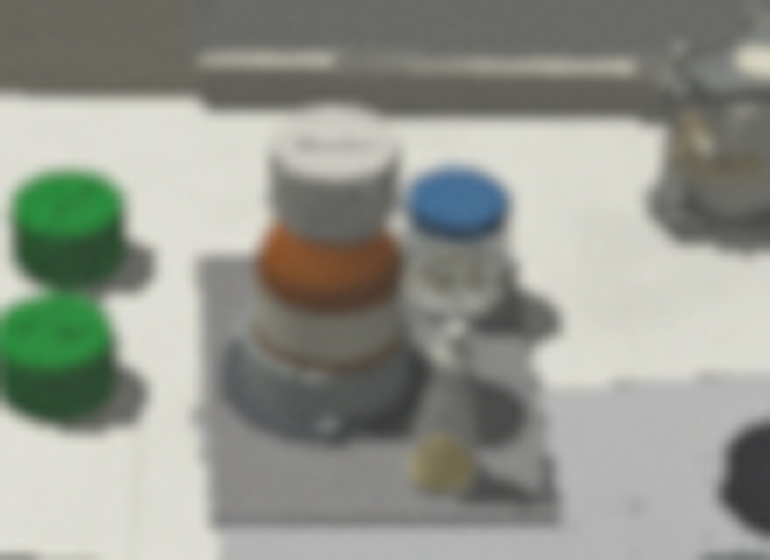

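View pics/z_sc1.png

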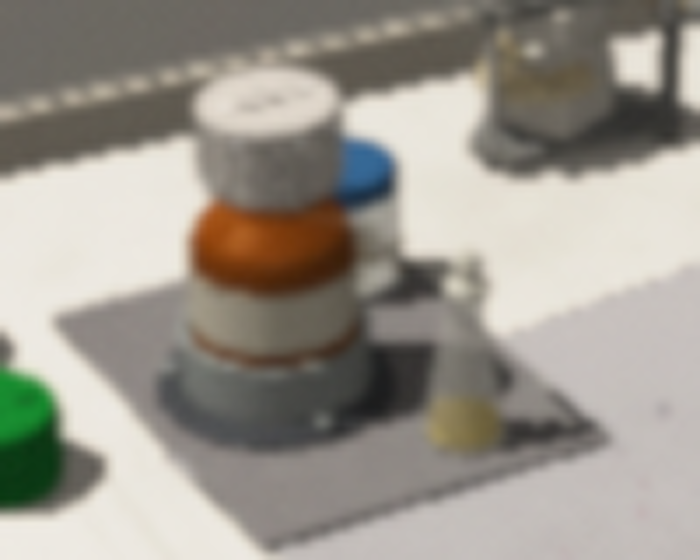

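```bash
python3 - <<'E'
from h import *
W=np.load('W1.npy'); im=cv2.imread('pics/w1.png')
m=(im.min(2)>205).astype(np.uint8)
n,l,st,c=cv2.connectedComponentsWithStats(m); k=l[180,318]; print(st[k],c[k])
cn=max(cv2.findContours((l==k).astype(np.uint8),0,1)[0],key=len); h=cv2.convexHull(cn); e=cv2.fitEllipse(h); print(e)
(u,v)=e[0]; p=wonz(W,u,v,144); print(p, 'diam', np.linalg.norm(wonz(W,u+e[1][0]/2,v,144)-wonz(W,u-e[1][0]/2,v,144)))
# scene / side ellipse centres of top by eye
print(onz('scene',260+267/7,140+101/7,144), onz('side',280+333/7,130+145/7,144))
# ring screws in wrist at ring height ~? flask, jar
print('jar',wonz(W,368.5,100.5,66),'flask cap',wonz(W,357.5,213,93),'board corners',[wonz(W,*q,6).round(1) for q in [(285,219),(387,214),(386,76),(273,81)]])
# tray rim from side
for q in [(269,235),(330,228),(349,291),(277,329)]: print(onz('side',*q,48))
E
```

```text
[ 291  143   52   52 2091] [316.86226686 168.37302726]
((316.8409423828125, 168.43089294433594), (51.169071197509766, 52.0150032043457), 105.67575073242188)
[537.48953564 222.96492496 144.        ] diam 55.67752438555669
[536.65753542 216.46993736 144.        ] [535.8653052 214.974785  144.       ]
jar [602.83091166 295.04071528  66.        ] flask cap [590.62439445 154.73846909  93.        ] board corners [array([487.4, 115.5,   6. ]), array([649.5, 123.9,   6. ]), array([635.5, 329.2,   6. ]), array([475.9, 322.5,   6. ])]
[372.72755628 -68.25240938  48.        ]
[543.91176516 -35.47467492  48.        ]
[ 587.09102992 -250.59595526   48.        ]
[ 420.33433271 -356.6781102    48.        ]
```

Request:
play_rows([
  [2,7,-10,-10,0],
  [0,0,-10,-10,0],
  [0,0,-10,-10,0],
  [0,0,-10,-10,0],
  [0,0,-10,-10,0],
  [0,0,-10,-10,0],
  [0,0,-10,-10,0],
  [0,0,-10,-10,0],
  [0,0,0,0,0],
  [0,0,0,0,0],
])

```text
time_s: 2.42
ee_pos: [537.5, 216.5, 252.4]
ee_rot: [-180.0, -0.0, 10.1]
force: [0.1, -0.5, 0.9]
gripper_width: 91.0
```

```bash
cat > m.py <<'E'
from h import *
import sys
f=sys.argv[1]
s=env.state(); print(s['time_s'],s['ee_pos'],s['ee_rot'],s['qpos'].round(1))
W=wcam(); im=snap('wrist',f+'.png'); np.save(f+'.npy',W)
m=(im.min(2)>205).astype(np.uint8)
n,l,st,c=cv2.connectedComponentsWithStats(m)
for k in range(1,n):
    if 800<st[k][4]<15000:
        cn=max(cv2.findContours((l==k).astype(np.uint8),0,1)[0],key=len); e=cv2.fitEllipse(cv2.convexHull(cn))
        if e[1][0]/e[1][1]>.8: print(e,wonz(W,*e[0],144),wonz(W,e[0][0]+e[1][0]/2,e[0][1],144)-wonz(W,e[0][0]-e[1][0]/2,e[0][1],144))
E
python3 m.py w2
```

```text
2.425 [537.45399485 216.45091494 252.44201411] [-1.79999429e+02 -4.24550434e-02  1.00798744e+01] [ 20.8  17.9  86.7  -0.   75.4 100.7]
((370.4080505371094, 45.382747650146484), (98.51826477050781, 115.74402618408203), 104.96406555175781) [667.09637435 197.14580556 144.        ] [ 13.07272663 -73.52606451   0.        ]
```

View pics/w2.png

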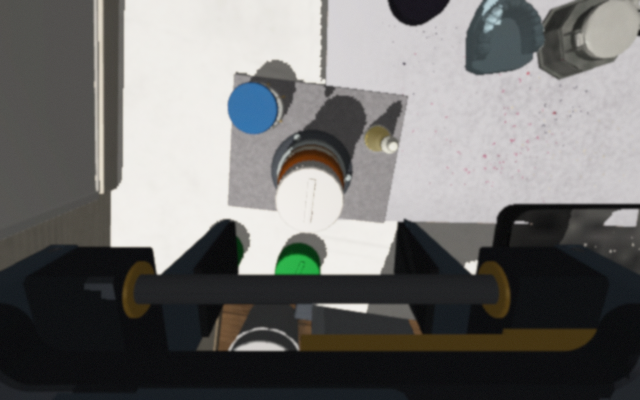

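```bash
python3 - <<'E'
from h import *
W=np.load('w2.npy'); im=cv2.imread('pics/w2.png')
a=im[130:250,250:370]; a=cv2.resize(a,None,fx=5,fy=5,interpolation=cv2.INTER_CUBIC); g=cv2.createCLAHE(4,(4,4)).apply(a.min(2)); cv2.imwrite('pics/z_w2.png',g)
E
```

```text
(no output)
```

View pics/z_w2.png

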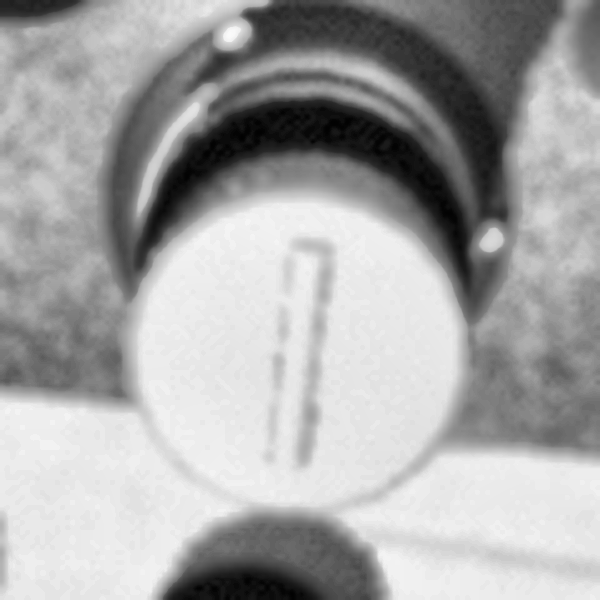

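The zoomed view shows the cap top's edges at about 128, 467, 193 and 508. That puts its centre at about (309.4,199.8) in full-image pixels.

```bash
python3 - <<'E'
from h import *
W=np.load('w2.npy'); W1=np.load('W1.npy')
print(wonz(W,309.2,199.8,144), np.linalg.norm(wonz(W,309+34,200,144)-wonz(W,309-34,200,144)))
print('jar',wonz(W,253.5,107.5,66),'flask',wonz(W,390,145,93))
P1=wonz(W1,316.84,168.43,144)
# solve z consistent & bias along tool x
d1=W1[:3,3];d2=W[:3,3];print(d1,d2,P1)
E
```

```text
[539.03016912 222.21207302 144.        ] 58.56318010362276
jar [604.21078062 293.10181444  66.        ] flask [593.31266444 152.23063687  93.        ]
[535.9730147  287.50319303 488.6893918 ] [614.7726718  230.13775387 409.62915956] [537.48850921 222.96590908 144.        ]
```

Request:
play_rows([
  [0,6,-20,0,0],
  [0,0,-25,0,0],
  [0,0,-25,0,0],
  [0,0,0,0,0],
  [0,0,0,0,0],
])

```text
time_s: 3.1
ee_pos: [537.8, 223.2, 183.3]
ee_rot: [-180.0, -0.1, 10.0]
force: [-0.5, 0.5, 1.2]
gripper_width: 91.3
```

```bash
python3 m.py w3; python3 - <<'E'
from h import *
im=cv2.imread('pics/w3.png'); a=cv2.resize(im[160:290,230:400],None,fx=4,fy=4,interpolation=cv2.INTER_CUBIC); g=cv2.createCLAHE(4,(4,4)).apply(a.min(2)); cv2.imwrite('pics/z_w3.png',g)
E
```

```text
3.1 [537.7943181  223.23018858 183.25836753] [-1.79981553e+02 -1.22979171e-01  1.00280520e+01] [ 21.4  20.7  92.8  -0.   66.4 101.4]
```

View pics/z_w3.png

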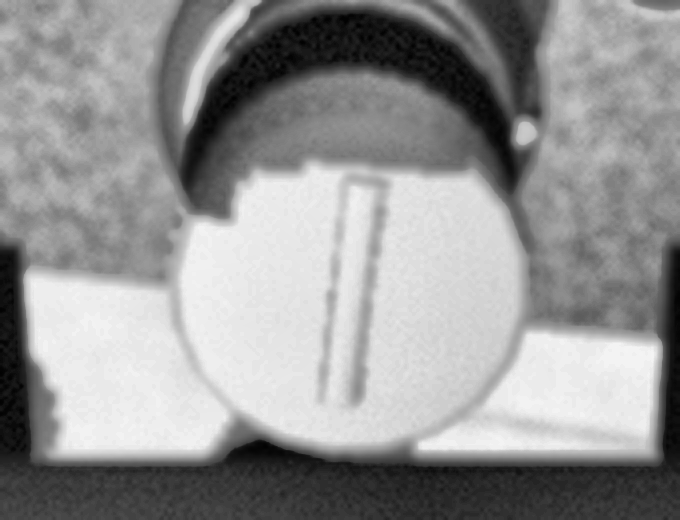

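View pics/w3.png

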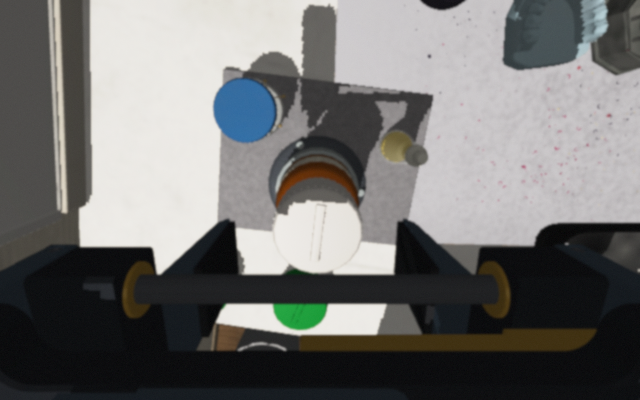

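```bash
python3 - <<'E'
from h import *
W=np.load('w3.npy')
print(wonz(W,317.4,231,144), wonz(W,317.4,273.5-1.7,144),wonz(W,317.4,271.5,141.5))
E
```

```text
[539.14242571 222.19171808 144.        ] [509.9470664  216.99399971 144.        ] [508.83760026 216.78274892 141.5       ]
```

Request:
play_rows([
  [1,-1,-19,0,0],
  [0,0,-19,0,0],
  [0,0,-19,0,0],
  [0,0,0,0,0],
  [0,0,0,0,0],
])

```text
time_s: 3.78
ee_pos: [538.9, 222.3, 126.4]
ee_rot: [-180.0, -0.1, 10.0]
force: [0.5, -0.0, 1.2]
gripper_width: 91.2
```

```bash
python3 - <<'E'
from h import *
s=env.state(); print(s['ee_pos'],s['ee_rot'],s['force'],s['torque'])
snap('wrist','w4.png')
E
```

```text
[538.90822463 222.32256464 126.40423158] [-1.79975171e+02 -1.42414712e-01  1.00041268e+01] [ 0.54109794 -0.02163535  1.17450661] [ 0.0822971   0.08295396 -0.06950741]
```

View pics/w4.png

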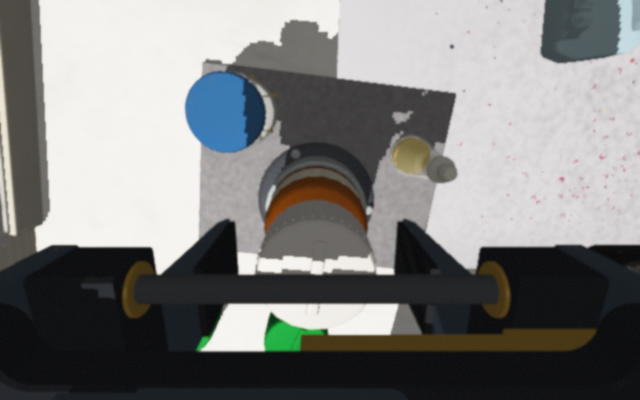

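Request:
play_rows([
  [0,0,0,0,0.25],
  [0,0,0,0,0.3],
  [0,0,0,0,0.5],
  [0,0,0,0,1],
  [0,0,0,0,1],
  [0,0,0,0,1],
], newtons=35)

```text
time_s: 4.58
ee_pos: [538.0, 222.2, 125.1]
ee_rot: [-180.0, -0.0, 10.0]
force: [0.3, 0.8, 1.9]
gripper_width: 59.7
```

Request:
play_rows([
  [0,0,-1.5,0,1],
  [0,0,-1.5,0,1],
  [0,0,-1,0,1],
  [0,0,-1,0,1],
  [0,0,0,0,1],
])

```text
time_s: 5.2
ee_pos: [538.2, 222.3, 121.5]
ee_rot: [-180.0, -0.1, 10.0]
force: [-3.7, 0.7, 9.6]
gripper_width: 59.7
```

Request:
play_rows([
  [0,0,-1,0,1],
  [0,0,-1,0,1],
  [0,0,0,0,1],
  [0,0,0,0,1],
])

```text
time_s: 5.7
ee_pos: [538.2, 222.3, 119.9]
ee_rot: [-180.0, -0.1, 10.0]
force: [-3.3, 0.7, 10.5]
gripper_width: 59.9
```

Request:
play_rows([
  [0,0,-1,0,1],
  [0,0,-1,0,1],
  [0,0,0,0,1],
  [0,0,0,0,1],
])

```text
time_s: 6.2
ee_pos: [538.2, 222.3, 118.3]
ee_rot: [-180.0, -0.1, 10.0]
force: [-3.4, 0.2, 13.3]
gripper_width: 60.2
```

Request:
play_rows([
  [0,0,-1,0,1],
  [0,0,0,0,1],
  [0,0,0,0,1],
])

```text
time_s: 6.58
ee_pos: [538.2, 222.3, 117.9]
ee_rot: [-180.0, -0.1, 10.0]
force: [-4.2, 0.0, 16.5]
gripper_width: 59.7
```

Request:
play_rows([
  [0,0,-1,0,1],
  [0,0,0,0,1],
  [0,0,0,0,1],
])

```text
time_s: 6.95
ee_pos: [538.3, 222.3, 117.9]
ee_rot: [-180.0, -0.2, 10.0]
force: [-7.0, -0.8, 22.3]
gripper_width: 59.5
```

```bash
cat > s.py <<'E'
from h import *
s=env.state(); print(s['time_s'],s['ee_pos'].round(2),s['ee_rot'].round(2),s['force'].round(2),s['torque'].round(3),s['gripper_width'],s['qpos'].round(1),s['effort'].round(2))
E
python3 s.py
```

```text
6.95 [538.25 222.34 117.88] [-1.7995e+02 -1.5000e-01  1.0000e+01] [-7.01 -0.75 22.29] [-0.141  1.299 -0.002] 59.54409163444584 [ 21.3  24.   97.9   0.   58.  101.3] [-1.100e+00 -3.132e+01 -1.671e+01 -4.100e-01 -2.190e+00  2.000e-02]
```

Request:
play_rows([
  [0,0,0,4,1],
  [0,0,0,4,1],
  [0,0,0,4,1],
  [0,0,0,4,1],
  [0,0,0,4,1],
  [0,0,0,0,1],
])

```text
time_s: 7.7
ee_pos: [539.7, 223.0, 117.9]
ee_rot: [180.0, -0.4, 30.0]
force: [-4.5, 1.6, 18.9]
gripper_width: 59.9
```

```bash
python3 s.py
```

```text
7.7 [539.66 223.04 117.91] [179.98  -0.36  30.02] [-4.54  1.63 18.85] [0.205 0.764 0.092] 59.853366311435565 [21.3 24.  97.8  0.  57.8 81.3] [-1.370e+00 -3.290e+01 -1.564e+01 -4.900e-01 -1.060e+00  1.000e-02]
```

Request:
play_rows([
  [0,0,0,4,1],
  [0,0,0,4,1],
  [0,0,0,4,1],
  [0,0,0,4,1],
  [0,0,0,4,1],
  [0,0,0,0,1],
])

```text
time_s: 8.45
ee_pos: [539.5, 223.7, 117.9]
ee_rot: [179.9, -0.4, 50.0]
force: [-3.7, 3.7, 19.0]
gripper_width: 60.0
```

```bash
python3 s.py; python3 - <<'E'
from h import *
im=snap('wrist','w5.png')
E
```

```text
8.45 [539.55 223.7  117.93] [179.91  -0.38  49.99] [-3.69  3.71 19.02] [0.501 0.824 0.078] 59.98620363210383 [21.3 24.  97.8  0.1 57.8 61.3] [-2.580e+00 -3.300e+01 -1.553e+01 -1.050e+00 -9.600e-01 -2.000e-02]
```

View pics/w5.png

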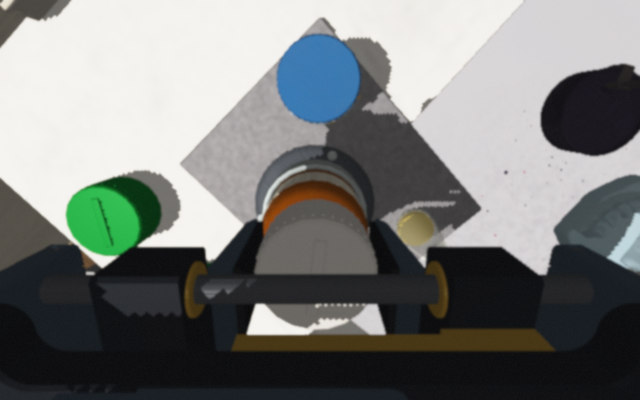

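The bar near (318,255) still points the same way in the gripper's frame, so the cap is turning with the jaws.

Request:
play_rows([
  [0,0,0,4,1],
  [0,0,0,4,1],
  [0,0,0,4,1],
  [0,0,0,4,1],
  [0,0,0,4,1],
  [0,0,0,0,1],
])

```text
time_s: 9.25
ee_pos: [539.2, 224.0, 117.9]
ee_rot: [179.8, -0.3, 70.0]
force: [-4.9, 3.5, 19.1]
gripper_width: 59.8
```

```bash
python3 s.py
```

```text
9.25 [539.2  223.98 117.94] [179.83  -0.34  69.98] [-4.88  3.51 19.1 ] [0.64  0.993 0.066] 59.82548289211113 [21.3 24.  97.8  0.2 57.8 41.3] [ -3.13 -32.73 -15.64  -1.33  -1.12  -0.05]
```

Request:
play_rows([
  [0,0,0,3,1],
  [0,0,0,3,1],
  [0,0,0,3,1],
  [0,0,0,0,1],
])

```text
time_s: 9.75
ee_pos: [538.9, 224.0, 117.9]
ee_rot: [179.8, -0.3, 79.0]
force: [-5.4, 4.3, 19.9]
gripper_width: 59.8
```

```bash
python3 s.py
```

```text
9.75 [538.93 224.03 117.93] [179.82  -0.31  78.96] [-5.39  4.33 19.93] [ 0.664  1.093 -0.035] 59.75002143054982 [21.4 24.  97.8  0.2 57.8 32.3] [ -3.31 -32.53 -15.75  -1.48  -1.25  -0.08]
```

Request:
play_rows([
  [0,0,0,2,1],
  [0,0,0,2,1],
  [0,0,0,0,1],
])

```text
time_s: 10.12
ee_pos: [538.9, 224.1, 117.9]
ee_rot: [179.8, -0.3, 82.9]
force: [-5.3, 3.9, 19.6]
gripper_width: 59.5
```

```bash
python3 s.py
```

```text
10.125 [538.86 224.12 117.94] [179.81  -0.31  82.94] [-5.27  3.88 19.55] [ 0.704  1.084 -0.041] 59.54102692201837 [21.4 24.  97.8  0.2 57.9 28.3] [ -3.47 -32.47 -15.78  -1.59  -1.29  -0.11]
```

Request:
play_rows([
  [0,0,0,2,1],
  [0,0,0,2,1],
  [0,0,0,0,1],
])

```text
time_s: 10.5
ee_pos: [538.8, 224.2, 117.9]
ee_rot: [179.8, -0.3, 86.9]
force: [-5.1, 5.6, 19.6]
gripper_width: 59.7
```

```bash
python3 s.py
```

```text
10.5 [538.79 224.2  117.91] [179.79  -0.3   86.94] [-5.12  5.56 19.59] [ 0.702  1.112 -0.071] 59.73709344410759 [21.4 24.  97.8  0.2 57.9 24.3] [ -3.66 -32.45 -15.78  -1.66  -1.29  -0.1 ]
```

Request:
play_rows([
  [0,0,0,2,1],
  [0,0,0,2,1],
  [0,0,0,0,1],
])

```text
time_s: 10.88
ee_pos: [538.7, 224.3, 117.9]
ee_rot: [179.8, -0.3, 90.9]
force: [-6.0, 4.4, 20.4]
gripper_width: 59.6
```

```bash
python3 s.py
```

```text
10.875 [538.69 224.26 117.93] [179.78  -0.29  90.94] [-6.04  4.37 20.44] [ 0.774  1.163 -0.107] 59.643347928102145 [21.4 24.  97.8  0.2 57.9 20.3] [ -3.81 -32.36 -15.83  -1.74  -1.36  -0.12]
```

Request:
play_rows([
  [0,0,0,2,1],
  [0,0,0,2,1],
  [0,0,0,0,1],
])

```text
time_s: 11.25
ee_pos: [538.5, 224.3, 117.9]
ee_rot: [179.8, -0.3, 94.9]
force: [-6.8, 6.2, 19.4]
gripper_width: 60.0
```

```bash
python3 s.py
```

```text
11.25 [538.54 224.28 117.93] [179.78  -0.28  94.93] [-6.81  6.16 19.43] [ 0.802  1.253 -0.072] 59.9553094030568 [21.4 24.  97.8  0.2 57.9 16.3] [ -3.92 -32.21 -15.92  -1.8   -1.45  -0.13]
```

Request:
play_rows([
  [-0.5,1,0,2,1],
  [-0.5,0,0,2,1],
  [0,0,0,0,1],
])

```text
time_s: 11.62
ee_pos: [538.3, 224.5, 118.0]
ee_rot: [179.7, -0.2, 99.0]
force: [-3.7, 2.3, 19.7]
gripper_width: 59.9
```

```bash
python3 s.py
```

```text
11.625 [538.26 224.53 117.96] [179.69  -0.18  98.96] [-3.66  2.3  19.66] [ 0.392  0.876 -0.076] 59.89436077871174 [21.5 24.  97.9  0.1 57.8 12.4] [ -2.23 -32.56 -15.61  -1.02  -1.17  -0.11]
```

Request:
play_rows([
  [0,0,0,2,1],
  [0,0,0,2,1],
  [0,0,0,0,1],
])

```text
time_s: 12.0
ee_pos: [538.1, 224.7, 117.9]
ee_rot: [179.7, -0.2, 103.0]
force: [-4.0, 3.6, 20.0]
gripper_width: 59.8
```

```bash
python3 s.py
```

```text
12.0 [538.12 224.65 117.92] [ 1.7970e+02 -1.7000e-01  1.0296e+02] [-3.99  3.6  20.01] [ 0.437  1.017 -0.041] 59.76541963079671 [21.5 24.  97.9  0.1 57.8  8.4] [ -2.58 -32.44 -15.66  -1.14  -1.22  -0.1 ]
```

Request:
play_rows([
  [0,0,0,2,1],
  [0,0,0,2,1],
  [0,0,0,0,1],
])

```text
time_s: 12.38
ee_pos: [538.0, 224.7, 118.0]
ee_rot: [179.7, -0.2, 107.0]
force: [-4.8, 3.5, 20.0]
gripper_width: 59.9
```

```bash
python3 s.py
```

```text
12.375 [538.02 224.72 117.96] [ 1.7969e+02 -1.6000e-01  1.0695e+02] [-4.81  3.47 19.96] [ 0.371  1.085 -0.073] 59.92028679650737 [21.5 24.  97.9  0.2 57.8  4.4] [ -2.76 -32.35 -15.72  -1.23  -1.28  -0.11]
```

Request:
play_rows([
  [0,0,0,2,1],
  [0,0,0,2,1],
  [0,0,0,0,1],
])

```text
time_s: 12.75
ee_pos: [537.5, 224.5, 117.9]
ee_rot: [179.8, -0.2, 110.9]
force: [-5.5, 2.8, 21.6]
gripper_width: 59.9
```

```bash
python3 s.py; python3 -c "
from h import *
snap('wrist','w6.png')"
```

```text
12.75 [537.45 224.54 117.92] [ 1.7976e+02 -1.5000e-01  1.1092e+02] [-5.5   2.77 21.6 ] [ 0.404  1.303 -0.223] 59.85365029982396 [21.5 23.9 97.9  0.2 57.9  0.5] [ -2.62 -31.89 -16.06  -1.33  -1.71  -0.27]
```

View pics/w6.png

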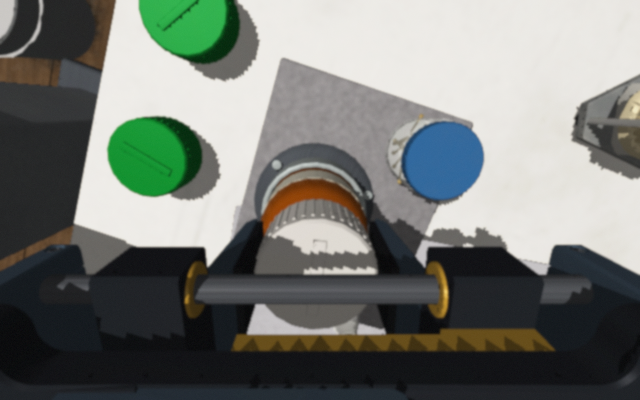

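The bar is still aligned with the jaws at (320,243), so there is no slip. The torque has started to rise, so I'll go on in small steps.

Request:
play_rows([
  [0,0,0,1,1],
  [0,0,0,0,1],
])

```text
time_s: 13.05
ee_pos: [537.2, 224.4, 117.9]
ee_rot: [179.8, -0.2, 111.9]
force: [-5.8, 2.0, 21.5]
gripper_width: 60.1
```

```bash
python3 s.py
```

```text
13.05 [537.19 224.45 117.89] [ 1.7980e+02 -1.5000e-01  1.1189e+02] [-5.82  1.96 21.52] [ 0.342  1.369 -0.37 ] 60.100078830968194 [21.5 23.9 97.9  0.2 57.9 -0.5] [ -2.47 -31.66 -16.22  -1.38  -1.89  -0.38]
```

Request:
play_rows([
  [0,0,0,1,1],
  [0,0,0,0,1],
])

```text
time_s: 13.3
ee_pos: [536.9, 224.3, 117.9]
ee_rot: [179.8, -0.2, 112.9]
force: [-7.2, 2.2, 22.2]
gripper_width: 59.5
```

```bash
python3 s.py
```

```text
13.3 [536.94 224.33 117.89] [ 1.7983e+02 -1.5000e-01  1.1288e+02] [-7.15  2.18 22.2 ] [ 0.299  1.513 -0.394] 59.49137626379412 [21.5 23.9 98.   0.2 57.9 -1.5] [ -2.46 -31.34 -16.44  -1.39  -2.11  -0.4 ]
```

Request:
play_rows([
  [0,0,0,1,1],
  [0,0,0,0,1],
])

```text
time_s: 13.55
ee_pos: [536.6, 224.2, 117.9]
ee_rot: [179.9, -0.1, 113.9]
force: [-7.8, 1.9, 22.2]
gripper_width: 59.8
```

```bash
python3 s.py
```

```text
13.55 [536.6 224.2 117.9] [ 1.7987e+02 -1.5000e-01  1.1388e+02] [-7.84  1.86 22.22] [ 0.211  1.542 -0.401] 59.84012631457403 [21.5 23.9 98.   0.2 58.  -2.5] [ -2.43 -30.97 -16.69  -1.38  -2.36  -0.41]
```

Request:
play_rows([
  [0,0,0,1,1],
  [0,0,0,0,1],
])

```text
time_s: 13.8
ee_pos: [536.2, 224.1, 117.9]
ee_rot: [179.9, -0.1, 114.9]
force: [-8.7, 2.0, 22.0]
gripper_width: 59.7
```

```bash
python3 s.py
```

```text
13.8 [536.24 224.06 117.89] [ 1.7992e+02 -1.5000e-01  1.1488e+02] [-8.66  1.98 21.96] [ 0.126  1.714 -0.494] 59.664982774881736 [21.5 23.9 98.   0.2 58.  -3.5] [ -2.35 -30.59 -16.95  -1.38  -2.6   -0.46]
```

Contact built up steadily from a yaw of about 109.5°, which is roughly 1.74 rad of turn and inside the expected range for the wall. I'll back off to about 103° and lift gently.

Request:
play_rows([
  [0,0,0,-4,1],
  [0,0,0,-4,1],
  [0,0,0,-4,1],
  [0,0,2,0,1],
  [0,0,2,0,1],
  [0,0,2,0,1],
  [0,0,2,0,1],
  [0,0,2,0,1],
  [0,0,0,0,1],
])

```text
time_s: 14.92
ee_pos: [537.6, 223.4, 124.7]
ee_rot: [179.9, -0.0, 103.0]
force: [-0.1, 1.3, 7.6]
gripper_width: 59.7
```

```bash
python3 s.py
```

```text
14.925 [537.64 223.37 124.74] [ 1.7989e+02 -2.0000e-02  1.0301e+02] [-0.12  1.34  7.59] [0.249 0.017 0.082] 59.73478731318283 [21.4 23.6 97.4  0.  58.9  8.4] [ -0.95 -39.79 -18.06  -0.31   0.12   0.08]
```

Request:
play_rows([
  [0,0,1.5,0,1],
  [0,0,1.5,0,1],
  [0,0,1.5,0,1],
  [0,0,1,0,1],
  [0,0,0,0,1],
])

```text
time_s: 15.55
ee_pos: [536.5, 222.5, 129.0]
ee_rot: [-179.9, 0.0, 103.0]
force: [1.3, 0.7, 0.9]
gripper_width: 59.6
```

Request:
play_rows([
  [0,0,1.5,0,1],
  [0,0,1.5,0,1],
  [0,0,1.5,0,1],
  [0,0,0,0,1],
])

```text
time_s: 16.05
ee_pos: [536.9, 223.0, 134.0]
ee_rot: [-180.0, 0.0, 103.0]
force: [0.1, 0.1, 0.7]
gripper_width: 59.9
```

Request:
play_rows([
  [0,0,5,0,1],
  [0,0,8,0,1],
  [0,0,10,0,1],
  [0,0,10,0,1],
  [0,0,12,0,1],
  [0,0,15,0,1],
  [0,0,15,0,1],
  [0,0,15,0,1],
  [0,0,0,0,1],
])

```text
time_s: 17.18
ee_pos: [537.7, 223.3, 225.7]
ee_rot: [179.8, -0.0, 103.0]
force: [0.4, -0.9, -0.9]
gripper_width: 59.9
```

```bash
python3 s.py; python3 -c "
from h import *
snap('wrist','w7.png');snap('side','s7.png');snap('scene','sc7.png')
a=np.vstack([cv2.imread('pics/s7.png')[40:340,200:500],]); b=cv2.imread('pics/sc7.png')[60:360,200:500]
cv2.imwrite('pics/z7.png',cv2.resize(np.hstack([a,b]),(800,400),interpolation=cv2.INTER_CUBIC))"
```

```text
17.175 [537.74 223.28 225.66] [ 1.7982e+02 -3.0000e-02  1.0300e+02] [ 0.43 -0.87 -0.93] [ 0.041 -0.067 -0.053] 59.87091279583353 [21.4 19.  89.  -0.  71.8  8.4] [  0.   -42.69 -23.81   0.08   0.09  -0.  ]
```

View pics/w7.png

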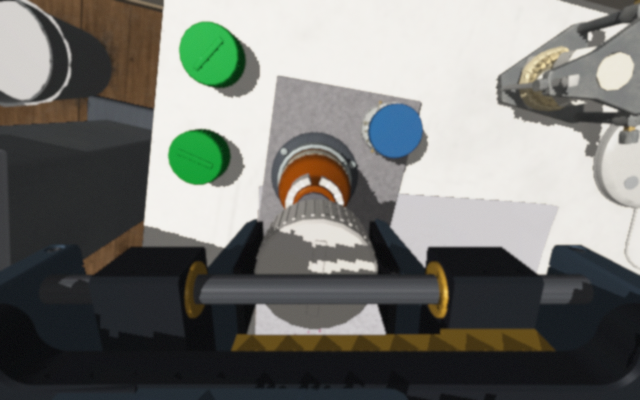

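View pics/z7.png

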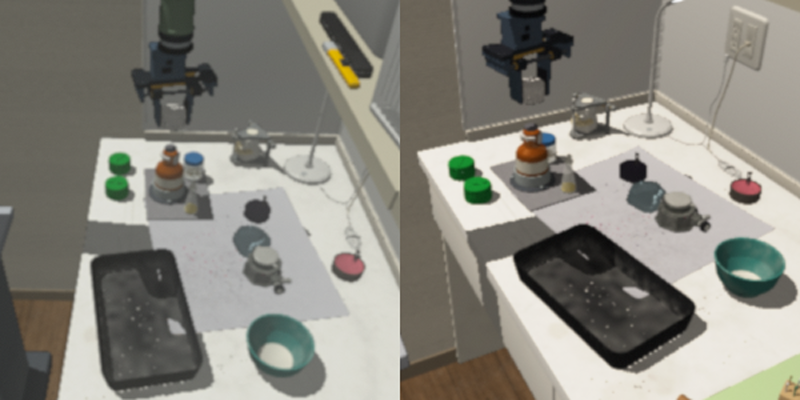

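The cap is off and held between the jaws in all three views, and the jar and flask stand where they were. Next I'll move over the tray.

Request:
play_rows([
  [0,0,20,0,1],
  [-5,-20,20,0,1],
  [-10,-40,20,0,1],
  [-10,-50,10,0,1],
  [-10,-50,0,0,1],
  [-10,-50,0,0,1],
  [-5,-50,0,0,1],
  [-5,-50,0,0,1],
  [-5,-50,0,0,1],
  [0,-35,0,0,1],
  [0,-15,0,0,1],
  [0,0,0,0,1],
  [0,0,0,0,1],
])

```text
time_s: 18.95
ee_pos: [476.8, -186.0, 294.0]
ee_rot: [180.0, -0.0, 103.1]
force: [-0.6, 0.1, -1.7]
gripper_width: 60.1
```

```bash
python3 s.py; python3 -c "
from h import *
W=wcam(); np.save('w8.npy',W)
snap('wrist','w8.png')"
```

```text
18.95 [ 476.82 -186.01  294.03] [ 1.8000e+02 -4.0000e-02  1.0305e+02] [-0.57  0.12 -1.74] [ 0.02  -0.016 -0.004] 60.070300000411464 [-22.6  10.5  90.8   0.   78.7 -35.7] [-5.400e-01 -3.463e+01 -2.432e+01  1.000e-02  7.000e-02 -0.000e+00]
```

View pics/w8.png

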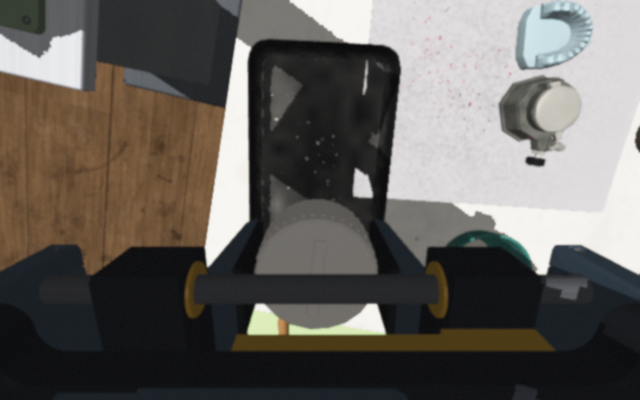

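The tray's far rim runs from (250,44) to (399,46). Its sides run down to about (252,220) on the left and (385,220) on the right.

```bash
python3 - <<'E'
from h import *
W=np.load('w8.npy')
a,b=wonz(W,250,42,48),wonz(W,399,45,48); c,d=wonz(W,249,170,48),wonz(W,391,170,48); m=wonz(W,322,42,48)
print(a,b,np.linalg.norm(a-b),c,d,np.linalg.norm(c-d)); 
ax=np.array([np.cos(np.radians(103)),np.sin(np.radians(103)),0])
for q in (b,d): print(q)
t=np.degrees(np.arctan2(*(a-c)[:2][::-1])),np.degrees(np.arctan2(*(b-d)[:2][::-1])),np.degrees(np.arctan2(*(b-a)[:2][::-1])); print(t)
tt=np.radians(t[2]+90); ax=np.array([np.cos(tt),np.sin(tt),0]); print('centre',(a+b)/2-ax*151)
E
```

```text
[371.11140727 -57.2508608   48.        ] [538.49506135 -21.66154543  48.        ] 171.12535469710414 [ 395.26752534 -204.37357166   48.        ] [ 571.56519785 -163.5887338    48.        ] 180.95378507710276
[538.49506135 -21.66154543  48.        ]
[ 571.56519785 -163.5887338    48.        ]
(np.float64(99.32421489341735), np.float64(103.11633032177583), np.float64(12.003544012351561))
centre [ 486.20703552 -187.15454864   48.        ]
```

Request:
play_rows([
  [4,-1,-20,0,1],
  [3,-1,-35,0,1],
  [0,0,-40,0,1],
  [0,0,-40,0,1],
  [0,0,-40,0,1],
  [0,0,-30,0,1],
  [0,0,-20,0,1],
  [0,0,-15,0,1],
  [0,0,-10,0,1],
  [0,0,0,0,1],
  [0,0,0,0,1],
])

```text
time_s: 20.38
ee_pos: [484.6, -189.2, 44.6]
ee_rot: [179.9, 0.0, 103.0]
force: [-0.4, -0.5, -0.2]
gripper_width: 59.7
```

```bash
python3 s.py; python3 -c "
from h import *
snap('side','s9.png');snap('scene','sc9.png')
a=cv2.imread('pics/s9.png')[140:340,220:420]; b=cv2.imread('pics/sc9.png')[160:360,260:460]
cv2.imwrite('pics/z9.png',cv2.resize(np.hstack([a,b]),(800,400),interpolation=cv2.INTER_CUBIC))"
```

```text
20.375 [ 484.59 -189.16   44.64] [1.7993e+02 5.0000e-02 1.0301e+02] [-0.41 -0.45 -0.21] [ 0.011 -0.028 -0.024] 59.74410616941806 [-22.6  24.3 110.9   0.   44.8 -35.6] [ 6.000e-02 -3.990e+01 -1.638e+01  3.000e-02  8.000e-02 -0.000e+00]
```

View pics/z9.png

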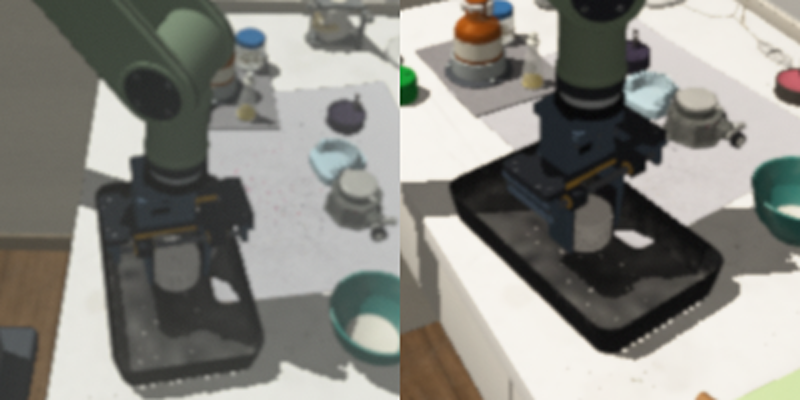

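The cap hangs well inside the tray in both views. I'll lower it slowly until contact.

Request:
play_rows([
  [0,0,-8,0,1],
  [0,0,-6,0,1],
  [0,0,-4,0,1],
  [0,0,-3,0,1],
  [0,0,-2,0,1],
  [0,0,0,0,1],
  [0,0,0,0,1],
])

```text
time_s: 21.35
ee_pos: [484.1, -189.1, 21.1]
ee_rot: [180.0, 0.0, 103.0]
force: [-0.5, -0.0, -0.3]
gripper_width: 59.7
```

Request:
play_rows([
  [0,0,-1,0,1],
  [0,0,-1,0,1],
  [0,0,0,0,1],
  [0,0,0,0,1],
])

```text
time_s: 21.85
ee_pos: [484.0, -189.0, 19.0]
ee_rot: [180.0, 0.0, 103.0]
force: [-0.0, 0.2, -1.0]
gripper_width: 59.7
```

Request:
play_rows([
  [0,0,-0.5,0,1],
  [0,0,-0.5,0,1],
  [0,0,-0.5,0,1],
  [0,0,0,0,1],
])

```text
time_s: 22.35
ee_pos: [484.1, -189.1, 18.7]
ee_rot: [180.0, 0.0, 103.0]
force: [-2.6, 2.1, 9.5]
gripper_width: 59.7
```

Contact shows as 9.5 N at z 18.7. I'll ease up slightly, open and retreat straight up.

Request:
play_rows([
  [0,0,0.5,0,1],
  [0,0,0.3,0,0.3],
  [0,0,0,0,0.2],
  [0,0,0,0,0.1],
  [0,0,0,0,0],
  [0,0,0,0,0],
  [0,0,0,0,0],
  [0,0,5,0,0],
  [0,0,10,0,0],
  [0,0,15,0,0],
  [0,0,25,0,0],
  [0,0,40,0,0],
  [0,0,50,0,0],
  [0,0,50,0,0],
  [0,0,50,0,0],
  [0,0,0,0,0],
  [0,0,0,0,0],
])

```text
time_s: 24.48
ee_pos: [483.4, -188.8, 263.4]
ee_rot: [-180.0, -0.0, 103.0]
force: [-0.1, 0.3, -0.1]
gripper_width: 91.4
```

```bash
python3 s.py; python3 -c "
from h import *
snap('side','s10.png');snap('scene','sc10.png');W=wcam(); np.save('w10.npy',W);snap('wrist','w10.png')
a=cv2.imread('pics/s10.png')[140:340,220:420]; b=cv2.imread('pics/sc10.png')[140:340,240:440]
cv2.imwrite('pics/z10.png',cv2.resize(np.hstack([a,b]),(800,400),interpolation=cv2.INTER_CUBIC))"
```

```text
24.475 [ 483.42 -188.75  263.41] [-180.   -0.  103.] [-0.12  0.34 -0.06] [0.075 0.02  0.065] 91.37875098250859 [-22.6  12.   93.2   0.   74.7 -35.6] [ 1.000e-02 -3.694e+01 -2.460e+01  4.000e-02  5.000e-02  0.000e+00]
```

View pics/z10.png

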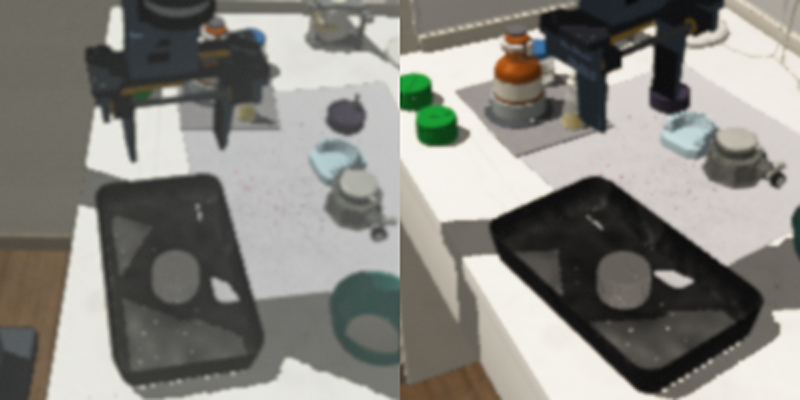

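View pics/w10.png

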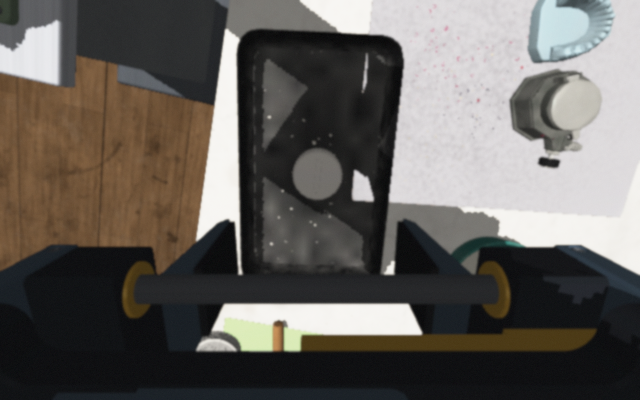

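The cap lies flat, top side up, near the middle of the tray at (318,174) in the wrist view. The gripper is clear and open, so I'll hand in.

```bash
python3 -c "
from h import *
print(env.job_done())"
```

```text
the job is handed in; nothing more can be done
None
```

The cap is off the bottle and lies flat, open side down, near the middle of the black tray. I handed the job in at about 24.6 s of the 62 s allowed, and no verdict was reported.

- **Opening:** I gripped the cap at 35 N and pressed it to its stop, about 7 mm down, with 19 to 22 N. That is slightly above the 18 to 20 N advised and far below the 100 N limit. I turned it anticlockwise in a single grasp. I took it to be at the end wall after about 1.74 rad, where the torque climbed to about 0.46 N m. I went about 5° further before backing off about 12°, and the cap lifted away with no sign of hooking.
- **Placing:** I lowered it until the tray floor was felt, at about 9.5 N, then released it and drew straight up to a TCP height of 263 mm.
- **Last checks:** The final pictures show the cap released, flat and near the tray centre, with the gripper open and clear. In every earlier view the jar and flask stood where they were. In the last pictures the gripper partly hides them.
- **Disagreements:** My rough picks in the scene and side cameras put the cap about 6 mm off in y from the wrist camera. I trusted the wrist camera, whose views agreed to 1 to 2 mm, and the jaws closed on the cap with almost no side force. The tray centre differed by up to about 23 mm between cameras, which is well inside the tolerance.

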